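# Slide the slide tray out over the shelf's end

## Task

Push the flat aluminium tray of microscope slides along the raised plywood shelf to the end nearer the microscope, until about a third of its length sticks out past that end, so that the next person can take it by its edge. Leave it lying flat and roughly square with the shelf, not hanging over the shelf's front. Only push it with the fingers: never pick it up or tip it, and do not knock the microscope, the file sorter or the small things on the shelf.

Things in the scene. Friction and masses are not known exactly. Their poses are not given: they have to be found in the camera images.
- shelf: Fixed shelf: plywood board 260 mm deep (x), 420 mm long (y), 18 mm thick, on black wire legs, upper face 110 mm above the counter. Origin on the counter under the board's centre: the board's ends are at y = -210 and +210 mm, its front edge at x = +130 mm. A wire rail, top 28 mm above the board, runs along the back (x = -123 mm). Place and yaw (within 9 deg) vary.
- tray: Loose flat aluminium tray with four glass slides let into its top: 86 mm (x) by 128 mm (y) by 6 mm thick, about 150 g, lying on the front half of the shelf board. Origin at the centre of its underside. Its y lies within 13 deg of the shelf's y at the start. It slides with about 1 to 3 N and tips off if over half its length (64 mm) overhangs.
- microscope_base (a point): White and black school microscope, base 190 x 130 mm, 370 mm tall, fixed on the counter beyond the left or right end of the shelf, by chance. This point: the middle of the base's edge that faces the robot, on the counter; its x points to the viewer's side, away from the robot, and the base's centre is 95 mm along it. The tray must overhang the shelf's end on this side (same sign of y in the shelf's frame).
- sorter_base (a point): Black wire file sorter with folders, 140 mm (x) by 190 mm (y), 185 mm tall, fixed on the counter beyond the shelf's other end. This point: the middle of its side that faces the robot, on the counter; its centre is 70 mm along x.
- jar: Loose squat pale glass specimen jar with a white lid, 46 mm across, 52 mm tall, at the back of the shelf. Origin at the centre of its underside. To be left alone.
- dish: Loose pale covered culture dish, 55 mm across, 16 mm tall, at the back of the shelf. Origin at the centre of its underside. To be left alone.
- coverbox: Loose white and grey plastic cover-glass box, 36 mm square, 26 mm tall, at the back of the shelf. Origin at the centre of its underside. To be left alone.
Things that resemble listed ones, but are neither listed nor needed, are in the scene too. There is more than one size of the tray; the job needs the smallest.

How it is judged (in metres and radians):
At the end, for the whole second after the job is handed in: The tray rests flat on the shelf board with 29 to 57 mm of its 128 mm length past the end on the microscope's side, within 15 degrees of square with the shelf and not more than about 5 mm over the front edge (((y of microscope_base in the frame of shelf above 0 m and y of tray in the frame of shelf between 0.175 and 0.203 m) or (y of microscope_base in the frame of shelf below 0 m and y of tray in the frame of shelf between -0.203 and -0.175 m)) and x of tray in the frame of shelf below 0.092 m and angle between the y axis of tray and the y axis of shelf, either way round below 0.26 rad and angle between tray's own z axis and vertical below 0.04 rad and z of tray in the frame of shelf between 0.106 and 0.114 m and linear speed of tray below 0.01 m/s); the robot touches nothing.
It fails at once if the tray is lifted off the shelf (z of tray in the frame of shelf above 0.118 m).
It fails at once if the tray is tipped or pushed off the shelf (angle between tray's own z axis and vertical above 0.15 rad or z of tray in the frame of shelf below 0.09 m).
It fails at once if a small thing on the shelf is shifted by more than 15 mm or tipped (distance of any of jar, dish, coverbox from where it was at the start of the episode above 0.015 m or angle between any of jar, dish, coverbox's own z axis and vertical above 0.3 rad).
It fails at once if the microscope or the file sorter is knocked by the robot (contact force between any of the arm, the fingers and microscope above 5 N or contact force between any of the arm, the fingers and sorter above 5 N).
It also fails if it takes over 40 s, if anything falls off the work surface, if the arm or the gripper's body presses on something with over 40 N, if the wrist force passes 120 N, or if a joint passes its speed limit or range.

## Robot

A 6-joint arm with a two-finger parallel gripper is mounted at the origin on the work surface. World frame = base frame: x ahead of the robot, y to its left, z up, the work surface at z = 0. Lengths are in mm, angles in rad, forces in N, time in s.
With the tool pointing down it reaches from about 275 to 1000 mm from the base axis. Payload 8.4 kg.
Tool frame: the origin (TCP) lies on the centre line of the jaws, within the pads' length; the fingertips stand r.tip_reach ahead of it and the grasp point (between the pads) lies 11 mm behind it (r.tip_reach is the distance from the TCP to the fingertips, in mm); z points along the fingers, y is the line along which they close (so a half turn about z gives the same grasp; the last joint's range is limited). The gripper opens to 85 mm and grips with 20 to 120 N. Pads are 22 mm wide; open, the fingers measure 114 mm over their backs; the gripper's body (76 mm by 85 mm) begins 54 mm behind the grasp point. The pads swing forward as they close: fully open they stand 13 mm farther back than shut.
Start: joints at [-1.237, 0.353, 1.633, -0, 1.155, -0.002], TCP at [205.951, -590.095, 239.281] pointing down, gripper open.
Joint ranges: [-2.63, 2.63], [-0.92, 2.1], [0.06, 2.66], [-1.3, 4.44], [0, 2.69], [-3.02, 3.02]. Speed limits (rad/s): [2.22, 2.22, 2.79, 3.14, 3.14, 3.14].

## Interface

Orientations are given as [roll, pitch, yaw] about the fixed x, y, z axes, in that order (R = Rz(yaw) Ry(pitch) Rx(roll)).
In Python, from rig import r gives the robot as it stands.
- The arm moves only by the tool carry_out, never from a script. Its argument "targets" is a list of rows, each an object with "dp": the shift along the tool's x, y, z in mm, a list of three; "yaw": the turn about the tool's z in degrees. A call has 1 to 12 rows; each row is the pose to reach, as a shift and turn from the pose commanded when the call began, along the tool's axes at that moment; what a row does not reach only later rows make up. A row lasts 1/8 s, in which the tool goes at most 62.5 mm and 10.7 degrees, less where a joint would pass 70% of its speed; a pose out of reach is approached as far as the arm can. A call with a gripper value outside its range is refused whole. "fingers" is the opening, from -1 (shut) to 1 (fully open), so that 0 is half open, set as the call begins (left out, the last holds). The fingers move at their own pace and stop on an object; "grip_force" is the grip in N (left out, the last holds). Time passes only in rows, so rows that repeat a pose let the fingers close. It gives the time, the measured TCP pose, the force, the opening and the grip force at its end, in the units of the state.
- r.sense(): the state, without advancing time (a new reading comes with each control period).
- r.grab_frame(name): name is "side" or "top" or "wrist"; returns the picture (420x560x3 uint8, red, green, blue); there is no depth.
- r.get_calibration(name): a dict with "fx", "fy", "cx", "cy" (pixels), "dist_coeffs" ([k1, k2, p1, p2, k3] as OpenCV has them; the pictures are not rectified), "rvec" (rotation vector, rad) and "tvec" (3), from world to camera coordinates, as OpenCV has them. Camera axes: x right, y down, z forward; pixel columns grow to the right and rows downward; lengths in mm; the calibration is good to about 2 mm. A picture is of the moment at which its call begins: read the wrist's pose just before it. get_calibration takes no time and is no camera call; for the wrist camera it gives the pose at the moment of the call.
- r.sign_off(): hands the job in; it is judged then, once.
The state is a dict: "clock": time; "qpos": joint angles; "qvel": joint speeds; "joint_efforts": joint torques, N m; "eef_pos": TCP position; "tcp_rot": TCP orientation; "contact_force": force on the tool from outside, world axes, zero at the start; "wrist_torque": the same for the moment, N m; "opening": opening from 0.0 (shut) to 1.0 (fully open); "grasp_force": force on a finger pad.
Only numpy, scipy, OpenCV 4.12 (cv2) and the standard library are available. Lean on these libraries where they do the work, as an engineer would, in place of code of your own. Each camera call takes 0.05 s, during which the arm holds its last target. There are 200 camera calls.

## Working session

There is one attempt and no reset: what is moved stays moved. The work goes in short steps, Python scripts to look and compute and a tool call to move; the robot and the scene stay as the last step left them, time stands still between calls to the robot, and variables do not carry over. Pictures are saved under pics/ and viewed, at most 10 in all, crops included, and the job is handed in when it is done.

Besides the shell and the picture viewer there is one more tool, called after "Emit:" as a command line: name --argument value ..., lists and objects as JSON in quotes. carry_out: Moves the arm, as the interface text tells. Its arguments: {"type":"object","properties":{"targets":{"type":"array","items":{"type":"object","properties":{"dp":{"type":"array","items":{"type":"number"}},"yaw":{"type":"number"}}}},"fingers":{"type":"number"},"grip_force":{"type":"number"}},"required":["targets"]}

```bash
mkdir -p pics
cat > h.py <<'E'
import numpy as np, cv2
from rig import r
def P(cal,uv,z):
    K=np.array([[cal['fx'],0,cal['cx']],[0,cal['fy'],cal['cy']],[0,0,1]])
    d=np.array(cal['dist_coeffs'],float)
    n=cv2.undistortPoints(np.array(uv,float).reshape(-1,1,2),K,d).reshape(-1,2)
    R=cv2.Rodrigues(np.array(cal['rvec'],float))[0]; t=np.array(cal['tvec'],float).ravel()
    c=-R.T@t; D=np.c_[n,np.ones(len(n))]@R
    return c+D*((z-c[2])/D[:,2])[:,None]
def save(n,f): cv2.imwrite(f,r.grab_frame(n)[:,:,::-1])
E
python3 - <<'E'
from h import *
save('top','pics/top.png');save('side','pics/side.png')
for n in('top','side'):
    c=r.get_calibration(n);R=cv2.Rodrigues(np.array(c['rvec'],float))[0];print(n,-R.T@np.array(c['tvec']).ravel(),R[2])
s=r.sense();print(r.tip_reach,s['eef_pos'],s['tcp_rot'],s['clock'],s['contact_force'])
E
```

```text
top [ 561.61691705   -3.28527921 1258.67327522] [ 0.05711294  0.01724549 -0.99821877]
side [218.91268682 554.95928574 855.80382629] [ 0.40630803 -0.51985924 -0.75143872]
8.0 [ 205.79701719 -589.68868872  238.63133887] [-3.14032703e+00 -2.01820479e-07  3.35745922e-01] 0.1 [-0.1648759   0.54823049  0.1196697 ]
```

View pics/top.png

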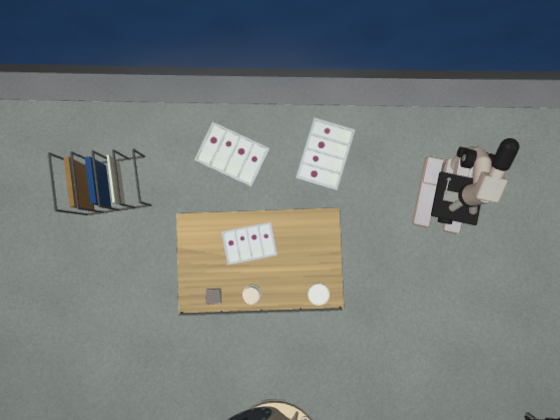

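View pics/side.png

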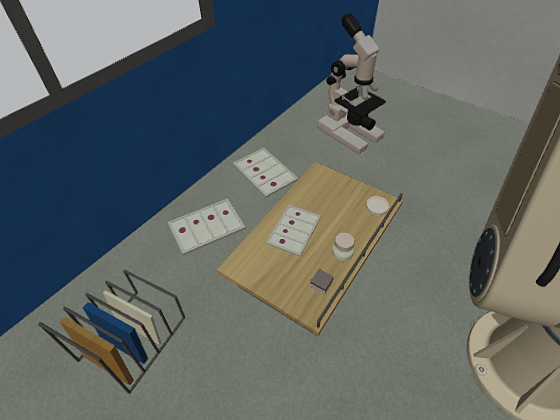

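The top view shows three slide trays: one on the shelf at (249,243), and two on the counter at (232,154) and (326,154). The one on the shelf is the smallest and lies on the board's front half, so it fits. The microscope is at the right (460,195) and the sorter at the left (95,185). The jar (251,294), dish (318,294) and cover box (213,296) are along the back. I'll confirm the tray in an enlarged crop.

Run:
```python
import cv2
i=cv2.imread('pics/top.png')[195:325,165:355]
cv2.imwrite('pics/crop.png',cv2.resize(i,None,fx=4,fy=4,interpolation=cv2.INTER_CUBIC))
```

```text
(no output)
```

View pics/crop.png

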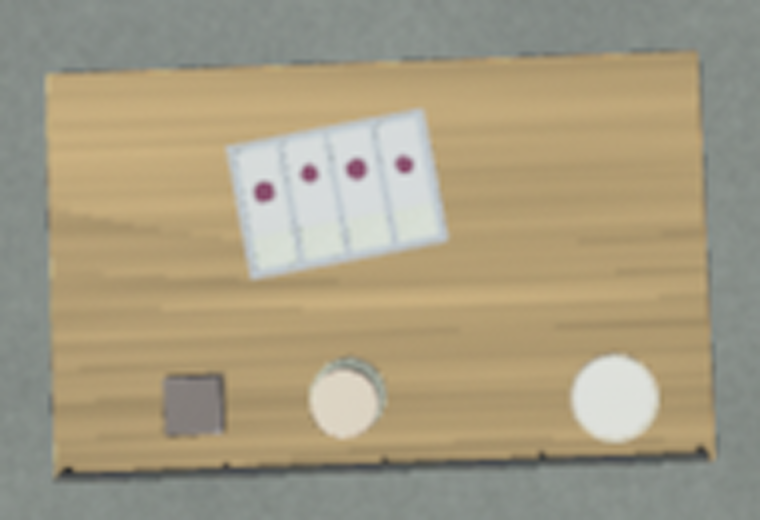

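The crop confirms a four-slide tray. Its corners in the crop are (227,146), (424,108), (448,240) and (252,278). The board's corners are (48,72), (697,52), (713,458) and (55,475).

```bash
cat >> h.py <<'E'
def frame():
    c=r.get_calibration('top'); f=lambda a:np.array(a)/4.+[165-.375,195-.375]
    B=P(c,f([(48,72),(697,52),(713,458),(55,475)]),110)
    return c,f,B
def shelf():
    c,f,B=frame(); d=B[0]-B[1]; d/=np.linalg.norm(d); yaw=np.arctan2(-d[0],d[1])
    ex=np.array([np.cos(yaw),np.sin(yaw)]);ey=np.array([-ex[1],ex[0]])
    o=(B[0]+B[1])[:2]/2-130*ex
    return o,yaw,ex,ey
E
python3 - <<'E'
from h import *
c,f,B=frame();print(B.round());print([np.linalg.norm(B[i]-B[i-1]).round() for i in range(4)])
o,yaw,ex,ey=shelf();print(o,np.degrees(yaw))
T=P(c,f([(227,146),(424,108),(448,240),(252,278)]),116);print(T.round(),[np.linalg.norm(T[i]-T[i-1]).round() for i in range(4)])
S=lambda p:np.c_[(p[:,:2]-o)@ex,(p[:,:2]-o)@ey].round(1)
print('tray in shelf',S(T),S(T.mean(0)[None]));d=T[0]-T[1];print('tray yaw',np.degrees(np.arctan2(-d[0],d[1])))
print('sorter right side',S(P(c,[(150,205),(144,157)],185)),'jar',P(c,f([(344,402)]),162),S(P(c,f([(344,402)]),162)),'box,dish',S(P(c,f([(195,405),(615,398)]),130)))
print('sorter world',P(c,[(150,205),(144,157)],185))
E
```

```text
[[ 626.  265.  110.]
 [ 647. -152.  110.]
 [ 390. -165.  110.]
 [ 370.  252.  110.]]
[np.float64(256.0), np.float64(417.0), np.float64(257.0), np.float64(417.0)]
[506.56045238  49.88487154] 2.922471825501215
[[580. 147. 116.]
 [607.  22. 116.]
 [524.   5. 116.]
 [497. 129. 116.]] [np.float64(85.0), np.float64(128.0), np.float64(85.0), np.float64(127.0)]
tray in shelf [[ 78.8  93.6]
 [ 99.2 -32.8]
 [ 14.9 -45.6]
 [ -5.4  79.6]] [[46.9 23.7]]
tray yaw 12.10036608988771
sorter right side [[145.3 255.2]
 [262.4 268. ]] jar [[426.11806678  65.836452   162.        ]] [[-79.5  20. ]] box,dish [[ -82.6  115.4]
 [ -85.6 -146.6]]
sorter world [[638.66595589 312.12988583 185.        ]
 [754.97718999 330.93763524 185.        ]]
```

Emit:
carry_out --targets '[{"dp": [58, -73, 0], "yaw": -10}, {"dp": [116, -146, 0], "yaw": -20}, {"dp": [174, -218, 0], "yaw": -30}, {"dp": [232, -291, 0], "yaw": -40}, {"dp": [290, -364, 0], "yaw": -50}, {"dp": [290, -364, 0], "yaw": -60}, {"dp": [290, -364, 0], "yaw": -70}, {"dp": [290, -364, 0], "yaw": -73.7}, {"dp": [290, -364, 0], "yaw": -73.7}, {"dp": [290, -364, 0], "yaw": -73.7}, {"dp": [290, -364, 0], "yaw": -73.7}]' --fingers 0

```text
clock: 1.48
eef_pos: [359.5, -151.7, 239.2]
tcp_rot: [-3.141, 0.0, 1.62]
contact_force: [-0.0, -0.2, -0.2]
opening: 0.497
grasp_force: 0.0
```

```bash
cat > go.py <<'E'
import sys
from h import *
# offset in tool axes to reach shelf x,y, tip height z, and turn to shelf-square
o,yaw,ex,ey=shelf();s=r.sense();p=np.array(s['eef_pos']);t=np.array(s['tcp_rot'])
x,y,z=map(float,sys.argv[1:4])
R=cv2.Rodrigues(np.array([0,0,t[2]]))[0]@np.diag([1,-1,-1])
w=np.r_[o+x*ex+y*ey,z+r.tip_reach]
q=p[:2]-o
print('pos',p.round(1),'rot',t.round(4),'shelf',(q@ex).round(1),(q@ey).round(1),'tipz',p[2]-r.tip_reach,'tip_reach',r.tip_reach,'open',s['opening'],'F',s['contact_force'],'t',s['clock'],'q',np.round(s['qpos'],2))
print('dp',(R.T@(w-p)).round(1),'turn',-np.degrees(yaw+np.pi/2-t[2]))
E
python3 go.py 47 128 200
```

```text
pos [ 359.5 -151.7  239.2] rot [-3.1413e+00  1.0000e-04  1.6202e+00] shelf -157.1 -193.8 tipz 231.20565216399712 tip_reach 8.0 open 0.4974924058876161 F [-0.01226567 -0.17232901 -0.19891942] t 1.475 q [-0.4  -0.03  2.1  -0.    1.07 -0.45]
dp [322.1 203.6  31.2] turn -0.09047431458919632
```

Emit:
carry_out --targets '[{"dp": [54, 34, 0], "yaw": 0}, {"dp": [107, 68, 0], "yaw": 0}, {"dp": [161, 102, 0], "yaw": 0}, {"dp": [214, 136, 0], "yaw": 0}, {"dp": [268, 170, 0], "yaw": 0}, {"dp": [322, 204, 20], "yaw": 0}, {"dp": [322, 204, 60], "yaw": 0}, {"dp": [322, 204, 90], "yaw": 0}, {"dp": [322, 204, 100], "yaw": 0}, {"dp": [322, 204, 104], "yaw": 0}, {"dp": [322, 204, 104], "yaw": 0}, {"dp": [322, 204, 104], "yaw": 0}]'

```text
clock: 2.98
eef_pos: [547.8, 181.1, 136.5]
tcp_rot: [3.14, -0.0, 1.622]
contact_force: [0.1, -0.6, 0.2]
opening: 0.501
grasp_force: 0.0
```

```bash
python3 go.py 47 128 112
python3 - <<'E'
from h import *
a=r.grab_frame('wrist');b=r.grab_frame('side')[170:350,200:420]
cv2.imwrite('pics/w1.png',a[:,:,::-1]);cv2.imwrite('pics/s1.png',cv2.resize(b,None,fx=3,fy=3)[:,:,::-1])
E
```

```text
pos [547.8 181.1 136.5] rot [ 3.1397e+00 -5.0000e-04  1.6217e+00] shelf 47.8 129.0 tipz 128.47196982552506 tip_reach 8.0 open 0.5014616086683291 F [ 0.14547845 -0.57026951  0.1928393 ] t 2.975 q [ 0.32  0.4   1.83 -0.    0.92  0.27]
dp [-1.  -0.8 16.5] turn -0.0077147130119964045
```

View pics/s1.png

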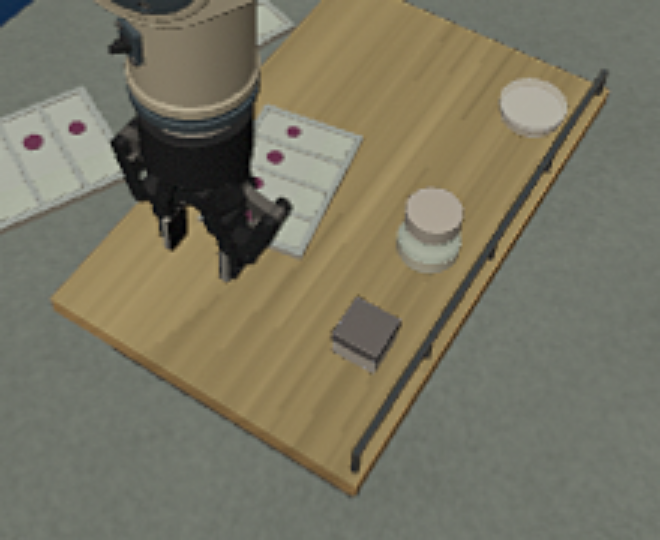

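The side crop shows the fingers standing clear behind the tray's sorter-side edge, tips at about (170,245) and (228,275). Next I'll feel for the board.

Emit:
carry_out --targets '[{"dp": [0, 0, 6], "yaw": 0}, {"dp": [0, 0, 10], "yaw": 0}, {"dp": [0, 0, 13], "yaw": 0}, {"dp": [0, 0, 15], "yaw": 0}, {"dp": [0, 0, 15.5], "yaw": 0}, {"dp": [0, 0, 15.5], "yaw": 0}]'

```text
clock: 3.82
eef_pos: [547.1, 181.2, 119.8]
tcp_rot: [3.142, -0.0, 1.622]
contact_force: [0.4, 0.3, -0.4]
opening: 0.499
grasp_force: 0.0
```

Emit:
carry_out --targets '[{"dp": [0, 0, 1], "yaw": 0}, {"dp": [0, 0, 2], "yaw": 0}, {"dp": [0, 0, 2], "yaw": 0}]'

```text
clock: 4.2
eef_pos: [547.0, 181.1, 117.7]
tcp_rot: [-3.141, -0.0, 1.622]
contact_force: [-0.3, -0.8, -0.5]
opening: 0.5
grasp_force: 0.0
```

Emit:
carry_out --targets '[{"dp": [0, 0, 1], "yaw": 0}, {"dp": [0, 0, 2], "yaw": 0}, {"dp": [0, 0, 2], "yaw": 0}]'

```text
clock: 4.58
eef_pos: [547.1, 181.2, 116.2]
tcp_rot: [3.142, -0.0, 1.622]
contact_force: [-1.5, -2.0, 4.5]
opening: 0.501
grasp_force: 2.5
```

Emit:
carry_out --targets '[{"dp": [0, 0, 1], "yaw": 0}, {"dp": [0, 0, 1], "yaw": 0}]'

```text
clock: 4.82
eef_pos: [547.1, 181.2, 116.1]
tcp_rot: [3.141, -0.0, 1.622]
contact_force: [-5.4, -2.0, 14.7]
opening: 0.497
grasp_force: 7.6
```

Emit:
carry_out --targets '[{"dp": [0, 0, 1], "yaw": 0}, {"dp": [0, 0, 1], "yaw": 0}]'

```text
clock: 5.08
eef_pos: [547.2, 181.2, 116.1]
tcp_rot: [3.141, -0.0, 1.622]
contact_force: [-8.0, -2.2, 24.8]
opening: 0.502
grasp_force: 12.6
```

Contact is at TCP z = 116.2. I'll lift so the tips stand about 2 mm above the board, then start pushing.

Emit:
carry_out --targets '[{"dp": [0, 0, -4.5], "yaw": 0}, {"dp": [0, 0, -4.5], "yaw": 0}]'

```text
clock: 5.32
eef_pos: [547.3, 181.3, 118.5]
tcp_rot: [3.141, -0.0, 1.622]
contact_force: [-0.5, -0.2, -0.0]
opening: 0.503
grasp_force: 0.0
```

Emit:
carry_out --targets '[{"dp": [-10, 0, 0], "yaw": 0}, {"dp": [-20, 0, 0], "yaw": 0}, {"dp": [-30, 0, 0], "yaw": 0}, {"dp": [-40, 0, 0], "yaw": 0}, {"dp": [-50, 0, 0], "yaw": 0}, {"dp": [-60, 0, 0], "yaw": 0}, {"dp": [-70, 0, 0], "yaw": 0}, {"dp": [-80, 0, 0], "yaw": 0}, {"dp": [-80, 0, 0], "yaw": 0}]'

```text
clock: 6.45
eef_pos: [551.1, 100.4, 118.3]
tcp_rot: [-3.141, 0.0, 1.621]
contact_force: [-1.1, -0.1, 0.5]
opening: 0.498
grasp_force: 0.0
```

```bash
python3 go.py 47 -114 112
python3 - <<'E'
from h import *
b=r.grab_frame('side')[150:350,200:420]
cv2.imwrite('pics/s2.png',cv2.resize(b,None,fx=3,fy=3)[:,:,::-1])
E
```

```text
pos [551.1 100.4 118.3] rot [-3.1415e+00  2.0000e-04  1.6213e+00] shelf 47.1 48.2 tipz 110.2730234128201 tip_reach 8.0 open 0.4981656384144537 F [-1.1435957  -0.07729417  0.54498199] t 6.45 q [ 0.18  0.4   1.87 -0.    0.87  0.13]
dp [-162.2   -0.    -1.7] turn -0.031209476699202463
```

View pics/s2.png

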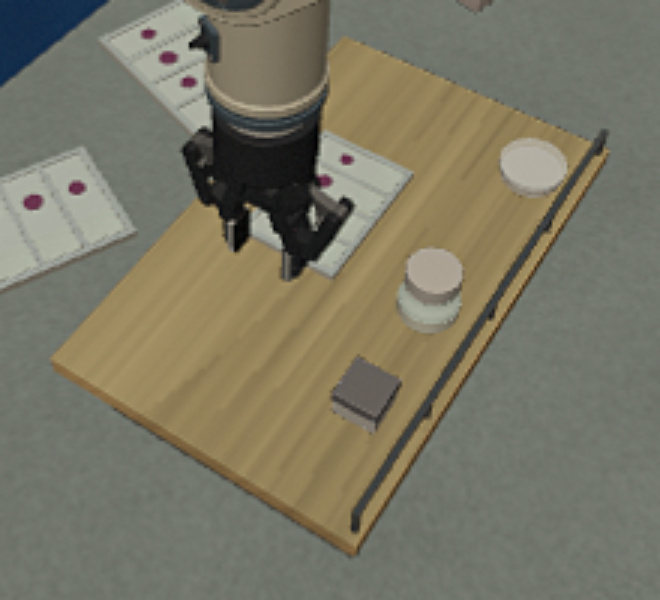

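The tray is squared against both fingers, with its rear edge running from about (235,235) to (335,275). The small things haven't moved. I'll push most of the rest, then measure.

Emit:
carry_out --targets '[{"dp": [-10, 0, 0], "yaw": 0}, {"dp": [-20, 0, 0], "yaw": 0}, {"dp": [-30, 0, 0], "yaw": 0}, {"dp": [-40, 0, 0], "yaw": 0}, {"dp": [-50, 0, 0], "yaw": 0}, {"dp": [-60, 0, 0], "yaw": 0}, {"dp": [-70, 0, 0], "yaw": 0}, {"dp": [-80, 0, 0], "yaw": 0}, {"dp": [-90, 0, 0], "yaw": 0}, {"dp": [-90, 0, 0], "yaw": 0}]'

```text
clock: 7.75
eef_pos: [555.7, 10.6, 118.2]
tcp_rot: [-3.141, 0.0, 1.621]
contact_force: [0.1, -0.2, -0.0]
opening: 0.503
grasp_force: 0.0
```

Emit:
carry_out --targets '[{"dp": [-10, 0, 0], "yaw": 0}, {"dp": [-20, 0, 0], "yaw": 0}, {"dp": [-30, 0, 0], "yaw": 0}, {"dp": [-40, 0, 0], "yaw": 0}, {"dp": [-50, 0, 0], "yaw": 0}, {"dp": [-56, 0, 0], "yaw": 0}, {"dp": [-56, 0, 0], "yaw": 0}]'

```text
clock: 8.62
eef_pos: [558.7, -45.1, 118.3]
tcp_rot: [3.142, 0.0, 1.621]
contact_force: [0.1, 0.4, 0.2]
opening: 0.501
grasp_force: 0.0
```

```bash
python3 go.py 47 -114 112
python3 - <<'E'
from h import *
b=r.grab_frame('side')[120:270,240:440]
cv2.imwrite('pics/s3.png',cv2.resize(b,None,fx=4,fy=4,interpolation=cv2.INTER_CUBIC)[:,:,::-1])
E
```

```text
pos [558.7 -45.1 118.3] rot [3.1415e+00 2.0000e-04 1.6215e+00] shelf 47.2 -97.5 tipz 110.30753195527012 tip_reach 8.0 open 0.5007390708559234 F [0.13436871 0.39131995 0.2251856 ] t 8.625 q [-0.08  0.4   1.87 -0.    0.87 -0.13]
dp [-16.5  -0.2  -1.7] turn -0.01858643838533537
```

View pics/s3.png

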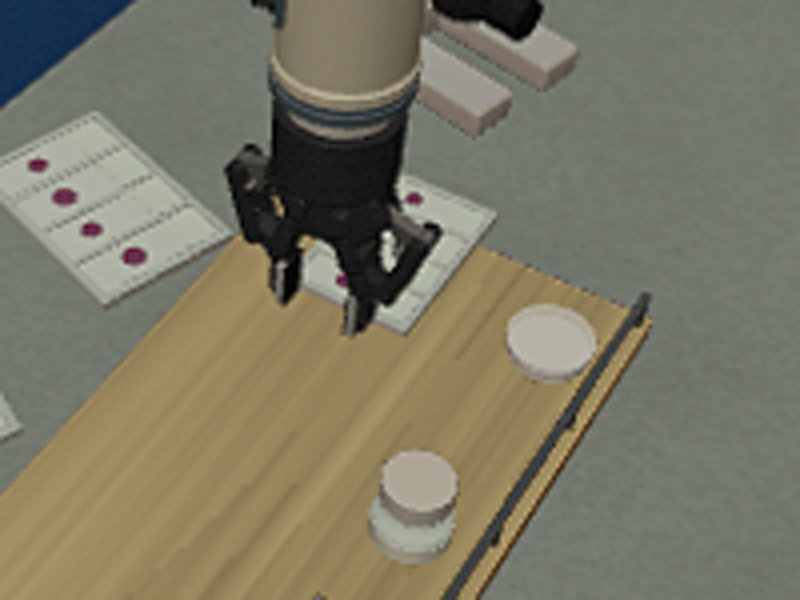

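The tray is square and overhangs a little. Its back-side corners are at crop (403,333) at the rear and (497,214) at the overhanging end. The shelf's end edge runs from (487,247) to (652,322).

Run:
```python
from h import *
o,yaw,ex,ey=shelf();c=r.get_calibration('side');f=lambda a:np.array(a)/4.+[240-.375,120-.375]
S=lambda p:np.c_[(p[:,:2]-o)@ex,(p[:,:2]-o)@ey].round(1)
print('tray',S(P(c,f([(403,333),(497,214)]),116)),'end',S(P(c,f([(487,247),(652,322)]),110)))
```

```text
tray [[  -6.  -109.2]
 [  -6.7 -237.3]] end [[ -13.2 -211.7]
 [-128.8 -208.6]]
```

Tray centre is at y ≈ -173 and x ≈ 37, and both lengths check (128 mm long, end at -210). It needs 16 mm more, then back off and rise.

Emit:
carry_out --targets '[{"dp": [-5, 0, 0], "yaw": 0}, {"dp": [-10, 0, 0], "yaw": 0}, {"dp": [-14, 0, 0], "yaw": 0}, {"dp": [-16, 0, 0], "yaw": 0}, {"dp": [-16, 0, 0], "yaw": 0}, {"dp": [-6, 0, 0], "yaw": 0}, {"dp": [20, 0, 0], "yaw": 0}, {"dp": [20, 0, -60], "yaw": 0}, {"dp": [60, 0, -120], "yaw": 0}, {"dp": [120, 0, -150], "yaw": 0}, {"dp": [170, 0, -150], "yaw": 0}, {"dp": [170, 0, -150], "yaw": 0}]'

```text
clock: 10.18
eef_pos: [549.6, 129.6, 269.4]
tcp_rot: [3.14, -0.001, 1.627]
contact_force: [-0.1, -0.5, 0.0]
opening: 0.501
grasp_force: 0.0
```

```bash
python3 go.py 47 -114 112
python3 - <<'E'
from h import *
b=r.grab_frame('top')[195:325,210:400]
cv2.imwrite('pics/t4.png',cv2.resize(b,None,fx=4,fy=4,interpolation=cv2.INTER_CUBIC)[:,:,::-1])
E
```

```text
pos [549.6 129.6 269.4] rot [ 3.1396e+00 -1.4000e-03  1.6267e+00] shelf 47.1 77.4 tipz 261.364150125296 tip_reach 8.0 open 0.5006983663480985 F [-0.07356274 -0.54801958  0.04049849] t 10.175 q [0.23 0.23 1.73 0.   1.18 0.17]
dp [-191.4   -1.   149.4] turn 0.2825039231097326
```

View pics/t4.png

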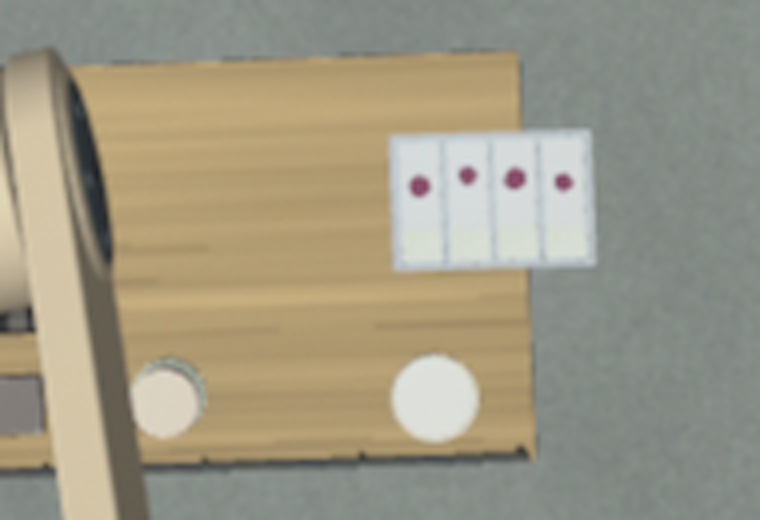

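The tray spans crop columns 391 to 594 and the shelf end is at about 525. That puts roughly 43 mm past the end, square with the shelf and well behind the front edge. The dish and jar are where they were.

```bash
python3 -c "
from rig import r
print(r.sign_off())"
```

```text
the job is handed in; nothing more can be done
None
```

I pushed the tray square along the shelf until about 43 mm of its 128 mm length stuck out past the end by the microscope, then backed the arm clear and handed the job in; the sign-off returned no verdict.

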